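# Pry the cell fixture up one notch

## Robot

A 6-joint arm with a two-finger parallel gripper is mounted at the origin on the work surface. World frame = base frame: x ahead of the robot, y to its left, z up, the work surface at z = 0. Lengths are in m, angles in rad, forces in N, time in s.
With the tool pointing down it reaches from about 0.3 to 0.875 m from the base axis. Payload 4.2 kg.
Tool frame: the origin (TCP) lies midway between the tips of the shut fingers; the grasp point (between the pads) lies 19 mm behind it; z points along the fingers, y is the line along which they close (so a half turn about z gives the same grasp; the last joint's range is limited). The gripper opens to 85 mm and grips with 20 to 120 N. Pads are 22 mm wide; open, the fingers measure 114 mm over their backs; the gripper's body (76 mm by 85 mm) begins 54 mm behind the grasp point. The pads swing forward as they close: fully open they stand 13 mm farther back than shut.
Start: joints at [1.249, 0.32, 1.565, -0, 1.257, -0.02], TCP at [0.171, 0.549, 0.2] pointing down, gripper open.
Joint ranges: [-3.11, 3.11], [-0.84, 2.01], [0.21, 2.61], [-1.34, 4.49], [0.05, 2.63], [-2.56, 2.56]. Speed limits (rad/s): [2.57, 2.57, 3.14, 3.14, 3.14, 3.14].

## Interface

Orientations are given as a unit quaternion [x, y, z, w].
In Python, from workcell import manip, viewer, job gives the robot as it stands.
- The arm moves only by the tool apply_moves, never from a script. Its argument "series" is a list that holds one entry, the list of rows, each a list of 5 numbers: the gripper's target within -1 to 1 (fully open at 1, half-way at 0, shut at -1), then the shift along the tool's x, y, z normalised to -1 to 1, where 1 is 1 m, then the turn about the tool's z normalised to -1 to 1, where 1 is 0.5 rad. In form: [[[grip, dx, dy, dz, twist], ...]]. A call has 1 to 20 rows; each row is the pose to reach, as a shift and turn from the pose commanded when the call began, along the tool's axes at that moment; what a row does not reach only later rows make up. A row lasts 1/12 s, in which the tool goes at most 41.7 mm and 7.16 degrees, less where a joint would pass 70% of its speed; a pose out of reach is approached as far as the arm can. A call with a number of a shift or a turn outside -1 to 1 is refused whole. A call with a gripper value outside its range is refused whole. The fingers move at their own pace and stop on an object; "force" is the grip in N (left out, the last holds). Time passes only in rows, so rows that repeat a pose let the fingers close. It gives the time, the measured TCP pose, the force, the opening and the grip force at its end, in the units of the state.
- manip.observe(): the state, without advancing time (a new reading comes with each control period).
- viewer.grab_frame(name): name is "scene" or "top" or "wrist"; returns (picture, depth): 420x560x3 uint8, blue, green, red; 420x560 float32, m along the optical axis (not along the pixel's ray), 0 where there is no reading.
- viewer.camera_params(name): a dict with "camera_matrix" (3x3 intrinsics, pixels), "rvec" (rotation vector, rad) and "tvec" (3), from world to camera coordinates, as OpenCV has them. Camera axes: x right, y down, z forward; pixel columns grow to the right and rows downward; lengths in m; the calibration is good to about 2 mm. A picture is of the moment at which its call begins: read the wrist's pose just before it. camera_params takes no time and is no camera call; for the wrist camera it gives the pose at the moment of the call.
- job.close_job(): hands the job in; it is judged then, once.
The state is a dict: "t": time; "joint_pos": joint angles; "joint_velocities": joint speeds; "effort": joint torques, N m; "eef_pos": TCP position; "tool_rot": TCP orientation; "ft_force": force on the tool from outside, world axes, zero at the start; "ft_torque": the same for the moment, N m; "gripper_width": opening from 0.0 (shut) to 1.0 (fully open); "grip_force": force on a finger pad.
Only numpy, scipy, OpenCV 4.12 (cv2) and the standard library are available. Lean on these libraries where they do the work, as an engineer would, in place of code of your own. Each camera call takes 0.05 s, during which the arm holds its last target. There are 200 camera calls.

## Task

Raise the heavy fuel cell fixture by one notch on its stand: take the pry bar from the mat, lay it over the fulcrum block with its tip under the lip of the fixture plate, and lever the handle down until the pawl catches. Then draw the bar out and lay it flat back on the mat; lift the fixture only with the bar, never with the gripper, and leave the fulcrum block and the other things on the bench standing where they are.

Things in the scene. Friction and masses are not known exactly. Their poses are not given: they have to be found in the camera images.
- stand: Fixed lift stand. Origin on the bench; x points level from the fixture's front lip into the stand (the way the bar goes in), z up. Foot plate 12 mm thick, x -45 to 125 mm, y +-115 mm; two 30 x 30 mm stop posts under the fixture at x -15 to 15 mm; two guide rods at x = 80 mm, up to z = 294 mm.
- fixture: Heavy fuel cell fixture, about 3.6 kg with its carriage: a square stack of steel, white and black plates (95 x 95 mm, top at z = 170 mm) with two brass ports, on an aluminium plate 152 x 120 x 14 mm. It slides only up and down on the stand. Origin and axes as the stand's, but rising with it.
- lip (a point): Middle of the lower front edge of the fixture plate, at stand x = -100 mm; rises with the fixture. The plate's underside is 92 mm above the bench when down, and free from this edge back to stand x = -15 mm.
- lift (a joint): Height of the fixture above its stops, m; 0 at the start. Notches are 12 mm apart: held by the pawl in the next notch it reads about 0.012. It must be raised 1 to 2 mm higher for the pawl to click in, and settles back on it.
- pawl_nose (a point): Nose of the small spring pawl on the fixed post at the stand's -y side, against the toothed rack on the fixture's carriage. It swings out as a tooth passes and springs in under it; it works by itself and needs no handling.
- fulcrum: Loose bare steel block standing in front of the lip, 50 mm (its x, along the bar) by 70 mm (y), 1.6 kg; origin under its centre. A half-round ridge of 8 mm radius runs along y on top; its crest is 75 mm above the bench, over the origin, 32 to 46 mm in front of the lip.
- bar: Flat steel pry bar 240 mm long, 24 wide, 10 thick, 0.42 kg; origin at mid length on the underside, x along the bar to the chisel tip, z up; centre of mass near the origin. The last 30 mm at the tip is 30 mm wide; a black handle sleeve, x -120 to -40 mm, is 30 mm wide and 14 mm thick, flush below.
- bar_tip (a point): Middle of the tip's end face (bar x = 120, z = 5 mm). With the bar level on the fulcrum crest its top passes 7 mm under the plate. Let go with the tip under the plate, the handle sinks by its own weight until the tip bears on the plate from below.
- bar_handle (a point): Top of the handle sleeve at bar x = -90, z = 14 mm: a good place to press. With the crest 60 mm from the tip, this point sinks about 50 to 55 mm below its level position to raise the fixture one notch, with about 12 to 20 N.
- mat: Grey rubber tool mat fixed on the bench, 300 mm (x) x 130 mm (y) x 6 mm; origin under its centre. The bar lies on it at the start, roughly lengthwise.
- beaker: Bystander: open glass beaker, 68 mm wide, 85 mm tall; origin under its centre.
- plates: Bystander: stack of black graphite plates, 90 x 90 x 23 mm; origin under its centre.
- fittings: Bystander: grey open plastic bin, 110 x 80 x 45 mm; origin under its centre.
- bottle: Bystander: white plastic bottle, 64 mm wide, 170 mm tall; origin under its centre.
- meter: Bystander: dark hand-held meter lying flat, 150 x 75 x 42 mm; origin under its centre.
- wrench: Bystander: steel wrench lying on the bench; origin under its middle.
- screwdriver: Bystander: screwdriver with a black handle lying on the bench; origin under its middle.
There are look-alikes about, which are no part of the job. Leave any brown look-alike of the fulcrum alone.

How it is judged:
On the way, in this order (a step that is already met when the one before it is completed fails the run):
1. the bar lies on the fulcrum block with its tip under the fixture plate (contact force between bar and fulcrum above 0.5 N and x of bar_tip in the frame of stand between -0.095 and -0.01 m and y of bar_tip in the frame of stand between -0.06 and 0.06 m and z of bar_tip in the frame of lip below 0 m and value of joint lift below 0.006 m), for 0.1 s.
2. the bar, bearing on the fulcrum block, has levered the fixture up to the next notch (value of joint lift above 0.0105 m and contact force between bar and fixture above 5 N and contact force between bar and fulcrum above 5 N), for 0.05 s.
3. the bar is drawn out from under the plate and the pawl holds the fixture up (value of joint lift above 0.0105 m and x of bar_tip in the frame of stand below -0.105 m and contact force between bar and fixture below 0.2 N), for 0.2 s.
At the end, for the whole second after the job is handed in: The pawl holds the fixture one notch up (lift between 10.5 and 13.5 mm) at rest; the bar lies flat, released and still on the mat, its tip and handle point over the mat to within 5 mm (sleeve up); the fulcrum block stands upright within 40 mm of where it was; the bystanders are where they were (value of joint lift between 0.0105 and 0.0135 m and velocity of joint lift below 0.005 m/s and x of bar_tip in the frame of mat between -0.155 and 0.155 m and y of bar_tip in the frame of mat between -0.07 and 0.07 m and x of bar_handle in the frame of mat between -0.155 and 0.155 m and y of bar_handle in the frame of mat between -0.07 and 0.07 m and height (world z) of bar_tip below 0.02 m and height (world z) of bar_handle below 0.028 m and angle between each of bar, fulcrum's own z axis and vertical below 0.1 rad and linear speed of bar below 0.02 m/s and distance of fulcrum from where it was at the start of the episode below 0.04 m); the robot touches nothing.
It fails at once if the gripper or arm pushes on the fixture itself (more than 3 N) (contact force between fixture and the fingers above 3 N or contact force between fixture and the arm above 3 N).
It fails at once if a bystander is moved more than 40 mm (distance of any of beaker, plates, fittings, bottle, meter, wrench, screwdriver from where it was at the start of the episode above 0.04 m).
It fails at once if the beaker or bottle is tipped over (angle between any of beaker, bottle's own z axis and vertical above 0.5 rad).
It also fails if it takes over 72 s, if anything falls off the work surface, if the arm or the gripper's body presses on something with over 40 N, if the wrist force passes 120 N, or if a joint passes its speed limit or range.

## Working session

There is one attempt and no reset: what is moved stays moved. The work goes in short steps, Python scripts to look and compute and a tool call to move; the robot and the scene stay as the last step left them, time stands still between calls to the robot, and variables do not carry over. Pictures are saved under pics/ and viewed, at most 12 in all, crops included, and the job is handed in when it is done.

Besides the shell and the picture viewer there is one more tool, called after "Emit:" as name([rows], argument=value, ...), one row to a line, values as JSON. apply_moves: Moves the arm, as the interface text tells. Its arguments: {"type":"object","properties":{"series":{"type":"array"},"force":{"type":"number"}},"required":["series"]}

```bash
ls; mkdir -p pics; cat > h.py <<'E'
import numpy as np, cv2
from workcell import manip, viewer, job
def cam(n):
    p=viewer.camera_params(n); K=np.array(p["camera_matrix"],float); R=cv2.Rodrigues(np.array(p["rvec"],float))[0]; t=np.array(p["tvec"],float).ravel(); return K,R,t
def ray(n,uv,z,c=None):
    K,R,t=c or cam(n); uv=np.atleast_2d(uv).astype(float)
    d=(R.T@np.linalg.inv(K)@np.c_[uv,np.ones(len(uv))].T).T; o=-R.T@t
    return o+d*((z-o[2])/d[:,2])[:,None]
def cloud(n,dep,c=None):
    K,R,t=c or cam(n); v,u=np.mgrid[:dep.shape[0],:dep.shape[1]]
    P=np.stack([(u-K[0,2])/K[0,0]*dep,(v-K[1,2])/K[1,1]*dep,dep],-1)
    return (P-t)@R
def proj(n,P,c=None):
    K,R,t=c or cam(n); q=(np.atleast_2d(P)@R.T+t)@K.T; return q[:,:2]/q[:,2:]
E
python3 - <<'E'
from h import *
for n in("scene","top"):
    c=cam(n);im,d=viewer.grab_frame(n); cv2.imwrite(f"pics/{n}0.png",im); np.savez(f"{n}0.npz",im=im,d=d)
    print(n,-c[1].T@c[2], c[0][0,0])
s=manip.observe(); print(s["tool_rot"],s["eef_pos"],s["ft_force"])
E
```

```text
pics
scene [1.4709143 0.4237136 0.9656965] 457.64581815623256
top [ 0.45006227 -0.02275141  1.29851404] 400.3699060785089
[ 1.50327788e-01  9.88635913e-01 -7.54551403e-04 -1.37134518e-04] [0.17075777 0.54858132 0.19889366] [-0.49944379  0.30269292 -0.30393678]
```

View pics/top0.png

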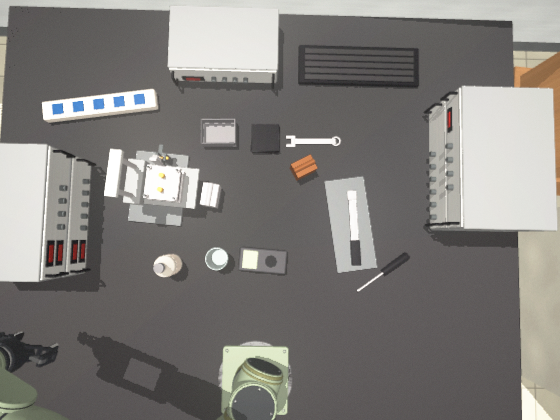

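View pics/scene0.png

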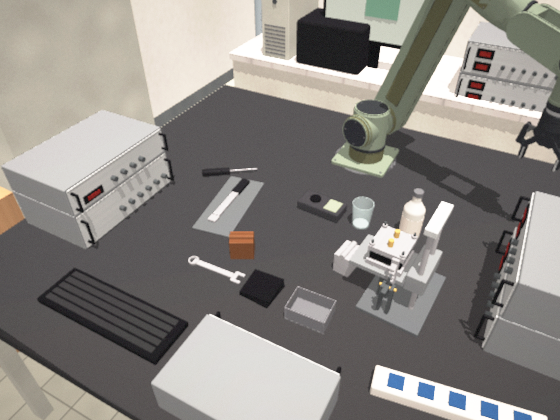

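Top view: the bar lies on the mat at (353,228) with its tip up-image and its black sleeve at (355,252). The fixture is at (162,183) and the bare steel fulcrum at (210,195). Possible mix-ups:
- **Fulcrum:** the brown block at (304,167) is a look-alike, so I leave it alone.
- **Bar:** the wrench at (314,141) and the screwdriver at (384,272) are both bystanders.

I choose the grey block at (210,195) and the mat bar.

```bash
python3 - <<'E'
from h import *
D=np.load("top0.npz");im,d=D["im"],D["d"];c=cam("top");P=cloud("top",d,c);Z=P[...,2]
def rect(name,roi,m,z):
    x0,y0,x1,y1=roi; M=np.zeros(m.shape,np.uint8);M[y0:y1,x0:x1]=m[y0:y1,x0:x1]
    M=cv2.morphologyEx(M,cv2.MORPH_OPEN,np.ones((2,2)))
    cs=cv2.findContours(M,cv2.RETR_EXTERNAL,cv2.CHAIN_APPROX_NONE)[0]
    if not cs: print(name,"none");return
    k=max(cs,key=cv2.contourArea).reshape(-1,2); w=ray("top",k,z,c)[:,:2]
    r=cv2.minAreaRect((w*1000).astype(np.float32)); print(name,np.round(r[0],1),np.round(r[1],1),round(r[2],1),"medZ",np.round(np.median(Z[M>0]),4)); print("   box",cv2.boxPoints(r).round(0).tolist())
g=im.astype(int).sum(2)/3
rect("mat",(320,165,385,280),g>85,.006)
rect("bar",(335,175,370,270),(g>190),.016)
rect("sleeve",(345,235,365,270),(g<60),.020)
rect("fulc",(196,175,225,215),(Z>.055)&(Z<.09),.07)
rect("plate",(110,150,205,225),(Z>.098)&(Z<.115),.106)
rect("stack",(130,150,195,215),(Z>.160)&(Z<.18),.170)
rect("foot",(120,145,205,235),(Z>.006)&(Z<.02),.012)
for n,s in (("a",(100,130,230,240)),("b",(320,160,420,300))):
    x0,y0,x1,y1=s; q=cv2.resize(im[y0:y1,x0:x1],None,fx=3.8,fy=3.8,interpolation=cv2.INTER_CUBIC); cv2.imwrite(f"pics/crop_{n}.png",q)
a=cv2.imread("pics/crop_a.png");b=cv2.imread("pics/crop_b.png");H=max(a.shape[0],b.shape[0])
o=np.zeros((H,a.shape[1]+b.shape[1],3),np.uint8);o[:a.shape[0],:a.shape[1]]=a;o[:b.shape[0],a.shape[1]:]=b
s=min(1,800/o.shape[1]);cv2.imwrite("pics/crop.png",cv2.resize(o,None,fx=s,fy=s))
E
```

```text
mat [ 498.4 -307.2] [371.2 210.3] 0.6 medZ 0.0027
   box [[312.0, -204.0], [314.0, -414.0], [685.0, -410.0], [683.0, -200.0]]
bar [ 488.4 -290.9] [285.8  83.8] 0.4 medZ 0.0067
   box [[345.0, -250.0], [346.0, -334.0], [632.0, -332.0], [631.0, -248.0]]
sleeve none
fulc [570.5 150.1] [51.  70.6] 82.3 medZ 0.068
   box [[532.0, 130.0], [602.0, 120.0], [609.0, 171.0], [539.0, 180.0]]
plate [588.9 258.9] [155.  119.9] 85.4 medZ 0.1051
   box [[523.0, 186.0], [643.0, 177.0], [655.0, 331.0], [535.0, 341.0]]
stack [590.  269.7] [97.  95.4] 85.4 medZ 0.1698
   box [[539.0, 225.0], [634.0, 218.0], [641.0, 314.0], [546.0, 322.0]]
foot [508.9 328.2] [170.9  58.9] 85.4 medZ 0.0119
   box [[473.0, 245.0], [531.0, 241.0], [545.0, 411.0], [486.0, 416.0]]
```

View pics/crop.png

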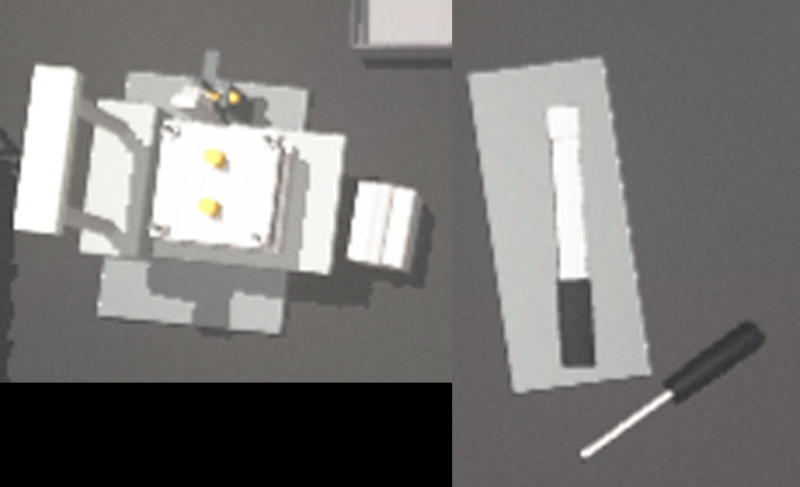

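The crop confirms both choices: the bare steel fulcrum is in front of the lip, and the bar lies on the mat with its tip at about pixel (352,190) and its handle end at (356,265). The fulcrum, plate, stack and foot sizes match the description. Next I compute the bar and mat poses.

```bash
python3 - <<'E'
from h import *
D=np.load("top0.npz");im=D["im"];c=cam("top")
f=lambda p:[320+(p[0]-452)/3.478,160+p[1]/3.478]
t=ray("top",f((563,106)),.016,c)[0];h=ray("top",f((578,366)),.020,c)[0];j=ray("top",f((574,280)),.018,c)[0]
print("tip",t,"end",h,"joint",j,"len",np.hypot(*(t-h)[:2]),"mid",(t+h)/2,"yaw",np.degrees(np.arctan2(*(t-h)[1::-1])))
m=np.array([ray("top",f(p),.006,c)[0] for p in((469,73),(604,58),(650,374),(514,391))]);print("mat",m[:,:2],m.mean(0), np.hypot(*(m[0]-m[1])[:2]),np.hypot(*(m[0]-m[3])[:2]))
# brown block
M=((im[...,2].astype(int)-im[...,0])>60).astype(np.uint8);M[:150]=0;M[190:]=0;M[:,:285]=0;M[:,325:]=0
k=cv2.findContours(M,0,1)[0];k=max(k,key=cv2.contourArea).reshape(-1,2);r=ray("top",k,.06,c);print("brown",r.min(0),r.max(0))
s=manip.observe();from scipy.spatial.transform import Rotation as R;print(R.from_quat(s["tool_rot"]).as_matrix().round(3))
print(cam("wrist")[1:], s["eef_pos"])
E
```

```text
tip [ 0.60091382 -0.29978461  0.016     ] end [ 0.36162396 -0.31384171  0.02      ] joint [ 0.439909   -0.31028626  0.018     ] len 0.23970239591968442 mid [ 0.48126889 -0.30681316  0.018     ] yaw 3.3619803219773625
mat [[ 0.63130825 -0.21335304]
 [ 0.64829104 -0.34040202]
 [ 0.3545156  -0.38391317]
 [ 0.33671158 -0.25785491]] [ 0.49270662 -0.29888079  0.006     ] 0.12817901434201953 0.29793894638320956
brown [ 0.63437508 -0.17710025  0.06      ] [ 0.70484151 -0.09857669  0.06      ]
[[-0.955  0.297 -0.   ]
 [ 0.297  0.955 -0.001]
 [ 0.    -0.002 -1.   ]]
(array([[ 0.29770692,  0.95465298, -0.00287815],
       [ 0.91116571, -0.28324329,  0.29924955],
       [ 0.28486425, -0.09171113, -0.95417054]]), array([-0.57308319, -0.03951131,  0.38001008])) [0.17075777 0.54858132 0.19889366]
```

```bash
cat >> h.py <<'E'
def plan(wps,p=None,a=None):
    """wps: [(x,y,z,tool y angle deg)] -> per-call [dx,dy,dz,twist]"""
    s=manip.observe(); q=s["tool_rot"]
    from scipy.spatial.transform import Rotation as R
    M=R.from_quat(q).as_matrix(); p=np.array(s["eef_pos"]) if p is None else np.array(p); a=np.degrees(np.arctan2(M[1,1],M[0,1])) if a is None else a
    print("now",p.round(4),"yang",round(a,2),"t",round(s["t"],2),"F",np.round(s["ft_force"],1),"w",round(float(s["gripper_width"]),3),"j6",round(float(s["joint_pos"][5]),2))
    for w in wps:
        d=np.array(w[:3])-p; r=np.radians(a); ty=np.array([np.cos(r),np.sin(r),0]); tx=np.array([-ty[1],ty[0],0])
        tw=-((w[3]-a+180)%360-180)*np.pi/180/.5
        print([round(float(v),4) for v in (d@tx,d@ty,-d[2],tw)], "rows>=%d"%np.ceil(max(np.linalg.norm(d)/.0417,abs(tw)*28.65/7.16)))
        p=np.array(w[:3]);a=w[3]
E
python3 - <<'E'
from h import *
plan([(.17,.55,.32,44.7),(.25,.40,.32,16.7),(.33,.22,.32,-11.3),(.40,.04,.32,-39.3),(.45,-.14,.30,-67.3),(.481,-.307,.14,-86.6)])
E
```

```text
now [0.1708 0.5486 0.1989] yang 72.71 t 0.1 F [-0.5  0.3 -0.3] w 0.997 j6 -0.02
[0.0011, 0.0011, -0.1211, 0.9777] rows>=4
[-0.1629, -0.0486, -0.0, 0.9774] rows>=5
[-0.1954, 0.0249, -0.0, 0.9774] rows>=5
[-0.1628, 0.1039, -0.0, 0.9774] rows>=5
[-0.1076, 0.1527, 0.02, 0.9774] rows>=5
[-0.0358, 0.166, 0.16, 0.6737] rows>=6
```

Emit:
apply_moves([
  [[1,0.001,0.001,-0.121,0.978],[1,0.001,0.001,-0.121,0.978],[1,0.001,0.001,-0.121,0.978],[1,0.001,0.001,-0.121,0.978],[1,0.001,0.001,-0.121,0.978]],
])

```text
t: 0.52
eef_pos: [0.1705, 0.5511, 0.323]
tool_rot: [0.386, 0.923, 0.002, -0.0]
ft_force: [-0.1, -0.2, -0.6]
gripper_width: 1.004
grip_force: 0.0
```

Emit:
apply_moves([
  [[1,-0.163,-0.049,0,0.977],[1,-0.163,-0.049,0,0.977],[1,-0.163,-0.049,0,0.977],[1,-0.163,-0.049,0,0.977],[1,-0.163,-0.049,0,0.977]],
])

```text
t: 0.93
eef_pos: [0.2514, 0.394, 0.3193]
tool_rot: [0.599, 0.801, -0.002, 0.002]
ft_force: [0.2, 0.2, 0.2]
gripper_width: 1.0
grip_force: 0.0
```

Emit:
apply_moves([
  [[1,-0.195,0.025,0,0.977],[1,-0.195,0.025,0,0.977],[1,-0.195,0.025,0,0.977],[1,-0.195,0.025,0,0.977],[1,-0.195,0.025,0,0.977]],
])

```text
t: 1.35
eef_pos: [0.3298, 0.2175, 0.319]
tool_rot: [0.773, 0.634, -0.002, 0.0]
ft_force: [-0.1, 0.2, -0.4]
gripper_width: 1.002
grip_force: 0.0
```

Emit:
apply_moves([
  [[1,-0.163,0.104,0,0.977],[1,-0.163,0.104,0,0.977],[1,-0.163,0.104,0,0.977],[1,-0.163,0.104,0,0.977],[1,-0.163,0.104,0,0.977]],
])

```text
t: 1.77
eef_pos: [0.4001, 0.0371, 0.319]
tool_rot: [0.904, 0.427, -0.002, -0.0]
ft_force: [0.5, 1.0, -0.3]
gripper_width: 1.001
grip_force: 0.0
```

```bash
python3 - <<'E'
from h import *
plan([(.45,-.14,.30,-67.3),(.481,-.307,.12,-86.6)])
E
```

```text
now [0.4001 0.0371 0.319 ] yang -39.41 t 1.77 F [ 0.5  1.  -0.3] w 1.001 j6 0.75
[-0.1052, 0.151, 0.019, 0.9736] rows>=5
[-0.0358, 0.166, 0.18, 0.6737] rows>=6
```

Emit:
apply_moves([
  [[1,-0.105,0.151,0.019,0.974],[1,-0.105,0.151,0.019,0.974],[1,-0.105,0.151,0.019,0.974],[1,-0.105,0.151,0.019,0.974],[1,-0.105,0.151,0.019,0.974]],
])

```text
t: 2.18
eef_pos: [0.4505, -0.1405, 0.2988]
tool_rot: [0.981, 0.196, -0.002, -0.0]
ft_force: [0.0, 0.4, -0.3]
gripper_width: 1.004
grip_force: 0.0
```

Emit:
apply_moves([
  [[1,-0.036,0.166,0.18,0.674],[1,-0.036,0.166,0.18,0.674],[1,-0.036,0.166,0.18,0.674],[1,-0.036,0.166,0.18,0.674],[1,-0.036,0.166,0.18,0.674],[1,-0.036,0.166,0.18,0.674],[1,-0.036,0.166,0.18,0.674],[1,-0.036,0.166,0.18,0.674],[1,-0.036,0.166,0.18,0.674]],
])

```text
t: 2.93
eef_pos: [0.4814, -0.3028, 0.121]
tool_rot: [1.0, 0.031, -0.001, -0.001]
ft_force: [0.3, -0.8, 0.5]
gripper_width: 1.001
grip_force: 0.0
```

```bash
python3 - <<'E'
from h import *
plan([(.481,-.307,.008,-86.6)])
c=cam("wrist");im,d=viewer.grab_frame("wrist");P=cloud("wrist",d,c)
for p in [(.481,-.307,.016),(.601,-.2998,.016),(.3616,-.3138,.02)]:
    u=proj("wrist",p,c)[0];print(u)
    if 0<=u[0]<560 and 0<=u[1]<420: cv2.circle(im,tuple(int(v) for v in u),4,(0,0,255),1)
cv2.imwrite("pics/w1.png",im)
E
```

```text
now [ 0.4814 -0.3028  0.121 ] yang -86.4 t 2.93 F [ 0.3 -0.8  0.5] w 1.001 j6 0.93
[-0.0007, 0.0041, 0.113, 0.0071] rows>=3
[279.81508144 199.11321733]
[280.66115407  57.05531596]
[278.83983643 311.39798241]
```

View pics/w1.png

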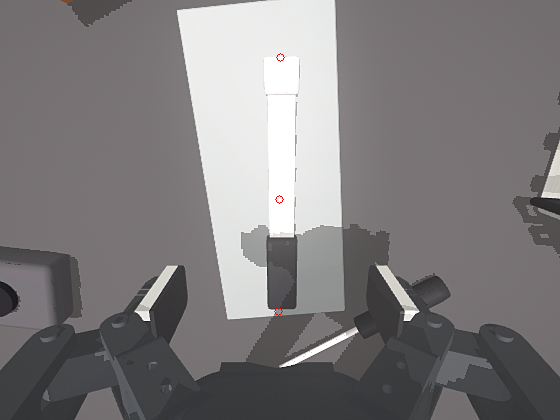

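The wrist view shows the bar centred at about (282,150), running along the tool's x axis, with the predicted points within about 1 mm laterally. I descend and grip.

Emit:
apply_moves([
  [[1,-0.001,0.004,0.04,0.007],[1,-0.001,0.004,0.08,0.007],[1,-0.001,0.004,0.1,0.007],[1,-0.001,0.004,0.113,0.007],[1,-0.001,0.004,0.113,0.007],[1,-0.001,0.004,0.113,0.007],[-1,-0.001,0.004,0.113,0.007],[-1,-0.001,0.004,0.113,0.007],[-1,-0.001,0.004,0.113,0.007],[-1,-0.001,0.004,0.113,0.007],[-1,-0.001,0.004,0.113,0.007],[-1,-0.001,0.004,0.113,0.007],[-1,-0.001,0.004,0.113,0.007],[-1,-0.001,0.004,0.113,0.007],[-1,-0.001,0.004,0.113,0.007],[-1,-0.001,0.004,0.113,0.007]],
], force=80)

```text
t: 4.32
eef_pos: [0.481, -0.3078, 0.0085]
tool_rot: [1.0, 0.029, -0.0, -0.0]
ft_force: [0.7, 0.6, -0.4]
gripper_width: 0.001
grip_force: 0.0
```

```bash
python3 - <<'E'
from h import *
im,d=viewer.grab_frame("wrist");cv2.imwrite("pics/w2.png",im); print(manip.observe()["gripper_width"])
E
```

```text
-0.0012892801977541098
```

View pics/w2.png

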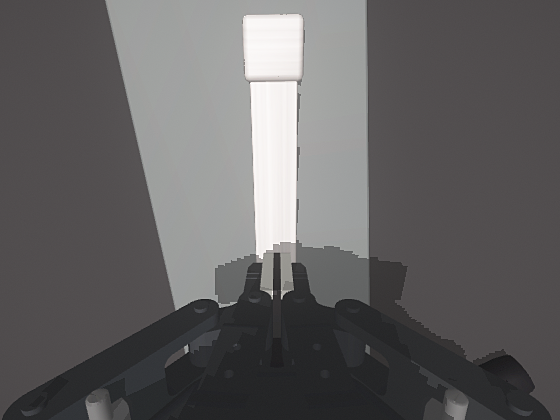

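The fingers shut over the top of the bar: pads at (277,270), with the bar still lying straight beneath them. I raise, set the opening to about 40 mm, and descend lower, watching the force.

Emit:
apply_moves([
  [[-1,0,0,-0.04,0],[-0.05,0,0,-0.04,0],[-0.05,0,0,-0.04,0],[-0.05,0,0,-0.04,0],[-0.05,0,0,-0.04,0],[-0.05,0,0,-0.04,0],[-0.05,0,0,-0.02,0],[-0.05,0,0,-0.01,0],[-0.05,0,0,-0.004,0],[-0.05,0,0,0,0],[-0.05,0,0,0,0],[-0.05,0,0,0,0]],
])

```text
t: 5.37
eef_pos: [0.4811, -0.3078, 0.0085]
tool_rot: [1.0, 0.029, -0.0, -0.0]
ft_force: [0.3, -0.2, -0.6]
gripper_width: 0.478
grip_force: 0.0
```

Emit:
apply_moves([
  [[-0.05,0,0,0.002,0],[-0.05,0,0,0.004,0],[-0.05,0,0,0.005,0],[-0.05,0,0,0.005,0]],
])

```text
t: 5.7
eef_pos: [0.4809, -0.3077, 0.0036]
tool_rot: [1.0, 0.029, -0.0, -0.0]
ft_force: [-0.2, 0.5, -0.3]
gripper_width: 0.477
grip_force: 0.0
```

Emit:
apply_moves([
  [[-0.05,0,0,0.002,0],[-0.05,0,0,0.003,0],[-0.05,0,0,0.003,0],[-1,0,0,0.003,0],[-1,0,0,0.003,0],[-1,0,0,0.003,0],[-1,0,0,0.003,0],[-1,0,0,0.003,0],[-1,0,0,0.003,0],[-1,0,0,0.003,0]],
])

```text
t: 6.53
eef_pos: [0.481, -0.3077, 0.0006]
tool_rot: [1.0, 0.029, 0.0, -0.0]
ft_force: [-0.2, 0.6, 0.5]
gripper_width: 0.0
grip_force: 0.0
```

```bash
python3 - <<'E'
from h import *
c=cam("wrist");im,d=viewer.grab_frame("wrist");P=cloud("wrist",d,c)
for v in range(20,300,20): print(v,d[v,277].round(3),P[v,277].round(4), im[v,277].tolist())
print("mat",P[200,200].round(4),P[200,340].round(4))
cv2.imwrite("pics/w3.png",im);np.savez("w3.npz",im=im,d=d)
E
```

```text
20 0.14 [ 0.5976 -0.3023  0.015 ] [243, 244, 248]
40 0.142 [ 0.5894 -0.3028  0.0155] [244, 244, 248]
60 0.145 [ 0.581  -0.3033  0.0157] [238, 239, 243]
80 0.147 [ 0.5724 -0.3038  0.0154] [232, 233, 237]
100 0.15 [ 0.5635 -0.3043  0.0152] [240, 242, 246]
120 0.152 [ 0.5542 -0.3048  0.0159] [239, 241, 245]
140 0.156 [ 0.5446 -0.3054  0.0153] [240, 240, 245]
160 0.159 [ 0.5345 -0.306   0.0153] [238, 241, 244]
180 0.161 [ 0.5243 -0.3066  0.0161] [238, 239, 243]
200 0.164 [ 0.5138 -0.3072  0.017 ] [236, 239, 243]
220 0.169 [ 0.502  -0.3079  0.0151] [236, 238, 242]
240 0.172 [ 0.4905 -0.3085  0.0158] [235, 236, 241]
260 0.145 [ 0.4923 -0.3083  0.0437] [59, 59, 61]
280 0.127 [ 0.4925 -0.3083  0.0621] [50, 49, 51]
mat [ 0.5079 -0.2638  0.0049] [ 0.5124 -0.3431  0.0049]
```

View pics/w3.png

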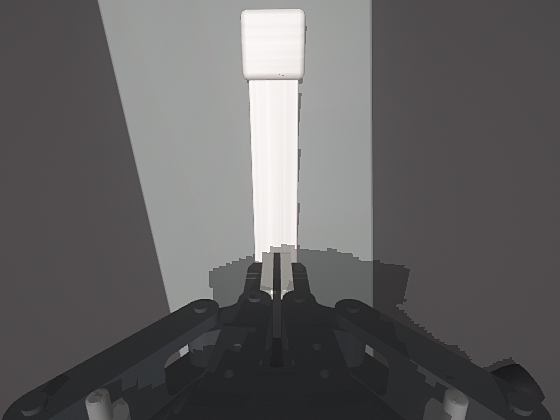

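```bash
python3 - <<'E'
from h import *
c=cam("wrist");D=np.load("w3.npz");P=cloud("wrist",D["d"],c)
for u in (265,268,277,286,290):
  print(u,[(v,P[v,u].round(3).tolist()) for v in range(242,272,3)])
s=manip.observe();print(s["joint_pos"],s["eef_pos"],s["gripper_width"])
print("wrist cam pos",-c[1].T@c[2])
E
```

```text
265 [(242, [0.489, -0.302, 0.016]), (245, [0.487, -0.302, 0.016]), (248, [0.485, -0.302, 0.016]), (251, [0.484, -0.302, 0.016]), (254, [0.492, -0.303, 0.038]), (257, [0.492, -0.303, 0.041]), (260, [0.492, -0.303, 0.044]), (263, [0.492, -0.303, 0.047]), (266, [0.492, -0.303, 0.05]), (269, [0.492, -0.303, 0.052])]
268 [(242, [0.489, -0.304, 0.015]), (245, [0.487, -0.304, 0.014]), (248, [0.485, -0.304, 0.016]), (251, [0.483, -0.304, 0.015]), (254, [0.492, -0.304, 0.037]), (257, [0.492, -0.304, 0.04]), (260, [0.492, -0.304, 0.044]), (263, [0.492, -0.304, 0.046]), (266, [0.492, -0.304, 0.049]), (269, [0.492, -0.304, 0.053])]
277 [(242, [0.489, -0.309, 0.016]), (245, [0.488, -0.309, 0.017]), (248, [0.485, -0.309, 0.014]), (251, [0.484, -0.309, 0.016]), (254, [0.492, -0.308, 0.037]), (257, [0.493, -0.308, 0.041]), (260, [0.492, -0.308, 0.044]), (263, [0.492, -0.308, 0.046]), (266, [0.492, -0.308, 0.05]), (269, [0.493, -0.308, 0.053])]
286 [(242, [0.49, -0.314, 0.016]), (245, [0.488, -0.314, 0.015]), (248, [0.486, -0.314, 0.015]), (251, [0.484, -0.314, 0.016]), (254, [0.493, -0.313, 0.038]), (257, [0.493, -0.313, 0.041]), (260, [0.493, -0.312, 0.044]), (263, [0.492, -0.312, 0.046]), (266, [0.493, -0.312, 0.051]), (269, [0.493, -0.312, 0.052])]
290 [(242, [0.49, -0.316, 0.015]), (245, [0.488, -0.316, 0.016]), (248, [0.486, -0.316, 0.015]), (251, [0.485, -0.316, 0.017]), (254, [0.493, -0.315, 0.038]), (257, [0.493, -0.314, 0.041]), (260, [0.493, -0.314, 0.044]), (263, [0.493, -0.314, 0.047]), (266, [0.492, -0.314, 0.049]), (269, [0.493, -0.314, 0.052])]
[-5.89329814e-01  5.07356612e-01  1.82841854e+00  1.24329834e-04
  8.05799573e-01  9.23585916e-01] [ 0.48101787 -0.30773025  0.00059131] -0.0023636279416412212
wrist cam pos [ 0.5579965  -0.30414405  0.17449033]
```

The depth shows the shut fingertips at z≈0.036 while the state reports z≈0.001. So the real tips are about 35 mm higher than reported, while x and y agree. I descend further with the opening at 40 mm, watching the force.

Emit:
apply_moves([
  [[-0.05,0,0,0,0],[-0.05,0,0,0,0],[-0.05,0,0,0,0],[-0.05,0,0,0,0],[-0.05,0,0,0.008,0],[-0.05,0,0,0.014,0],[-0.05,0,0,0.018,0],[-0.05,0,0,0.02,0],[-0.05,0,0,0.02,0]],
])

```text
t: 7.33
eef_pos: [0.4805, -0.3074, -0.0204]
tool_rot: [1.0, 0.029, -0.001, -0.001]
ft_force: [-0.6, -0.1, -0.1]
gripper_width: 0.479
grip_force: 0.0
```

Emit:
apply_moves([
  [[-0.05,0,0,0.002,0],[-0.05,0,0,0.004,0],[-0.05,0,0,0.006,0],[-0.05,0,0,0.007,0],[-0.05,0,0,0.007,0]],
])

```text
t: 7.75
eef_pos: [0.4808, -0.3076, -0.0267]
tool_rot: [1.0, 0.029, -0.0, -0.0]
ft_force: [0.4, 0.3, -0.2]
gripper_width: 0.478
grip_force: 0.0
```

Emit:
apply_moves([
  [[-1,0,0,0,0],[-1,0,0,0,0],[-1,0,0,0,0],[-1,0,0,0,0],[-1,0,0,0,0],[-1,0,0,0,0],[-1,0,0,0,0]],
])

```text
t: 8.33
eef_pos: [0.4814, -0.3079, -0.0253]
tool_rot: [1.0, 0.029, 0.001, 0.0]
ft_force: [-1.1, 0.2, 6.2]
gripper_width: 0.254
grip_force: 79.5
```

Gripped (about 22 mm, 80 N, with light touch on the mat). Now I lift, turn and carry.

```bash
python3 - <<'E'
from h import *
plan([(.481,-.308,.13,-86.6),(.50,-.19,.13,-59),(.53,-.07,.13,-32),(.556,.02,.13,-5.5)])
E
```

```text
now [ 0.4814 -0.3079 -0.0253] yang -86.68 t 8.33 F [-1.1  0.2  6.2] w 0.254 j6 0.92
[-0.0004, 0.0001, -0.1553, -0.0029] rows>=4
[0.026, -0.1167, -0.0, -0.9634] rows>=4
[0.0875, -0.0874, -0.0, -0.9425] rows>=4
[0.0901, -0.0256, -0.0, -0.925] rows>=4
```

Emit:
apply_moves([
  [[-1,0,0,-0.01,0],[-1,0,0,-0.03,0],[-1,0,0,-0.055,0],[-1,0,0,-0.085,0],[-1,0,0,-0.115,0],[-1,0,0,-0.14,0],[-1,0,0,-0.155,0],[-1,0,0,-0.155,0]],
])

```text
t: 9.0
eef_pos: [0.4827, -0.3089, 0.1324]
tool_rot: [1.0, 0.029, 0.003, 0.002]
ft_force: [1.0, -0.1, -3.4]
gripper_width: 0.249
grip_force: 79.1
```

Emit:
apply_moves([
  [[-1,0.003,-0.015,0,-0.12],[-1,0.008,-0.035,0,-0.3],[-1,0.013,-0.06,0,-0.5],[-1,0.019,-0.085,0,-0.7],[-1,0.023,-0.105,0,-0.87],[-1,0.026,-0.117,0,-0.963],[-1,0.026,-0.117,0,-0.963]],
])

```text
t: 9.58
eef_pos: [0.4995, -0.1869, 0.1273]
tool_rot: [0.963, 0.268, -0.001, -0.001]
ft_force: [-0.6, -0.9, -3.8]
gripper_width: 0.251
grip_force: 79.2
```

Emit:
apply_moves([
  [[-1,0.01,-0.01,0,-0.12],[-1,0.027,-0.027,0,-0.3],[-1,0.045,-0.045,0,-0.5],[-1,0.063,-0.063,0,-0.7],[-1,0.08,-0.08,0,-0.87],[-1,0.087,-0.087,0,-0.942],[-1,0.087,-0.087,0,-0.942]],
])

```text
t: 10.17
eef_pos: [0.5304, -0.0691, 0.1279]
tool_rot: [0.875, 0.485, -0.0, -0.0]
ft_force: [0.3, 0.1, -3.7]
gripper_width: 0.243
grip_force: 79.2
```

Emit:
apply_moves([
  [[-1,0.01,-0.003,0,-0.12],[-1,0.027,-0.008,0,-0.3],[-1,0.045,-0.013,0,-0.5],[-1,0.063,-0.018,0,-0.7],[-1,0.08,-0.023,0,-0.85],[-1,0.09,-0.026,0,-0.925],[-1,0.09,-0.026,0,-0.925],[-1,0.09,-0.026,0,-0.925]],
])

```text
t: 10.83
eef_pos: [0.5557, 0.0189, 0.1282]
tool_rot: [0.741, 0.671, -0.001, 0.0]
ft_force: [-0.7, -0.1, -4.2]
gripper_width: 0.248
grip_force: 79.2
```

```bash
python3 - <<'E'
from h import *
plan([(.559,.03,.06,-5.5)])
c=cam("wrist");im,d=viewer.grab_frame("wrist");np.savez("w4.npz",im=im,d=d,P=cloud("wrist",d,c));cv2.imwrite("pics/w4.png",im)
E
```

```text
now [0.5557 0.0189 0.1282] yang -5.72 t 10.83 F [-0.7 -0.1 -4.2] w 0.248 j6 0.11
[0.0114, 0.0022, 0.0682, -0.0076] rows>=2
```

View pics/w4.png

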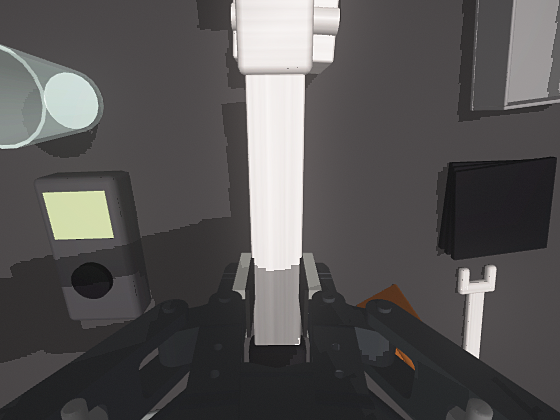

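The bar is held straight: tip end at about (272,30), with the fulcrum ridge behind it at rows 0–65. The depth gives its level and its line.

```bash
python3 - <<'E'
from h import *
D=np.load("w4.npz");P=D["P"]
# bar top points: rows 10..260
L=[]
for v in range(5,255,10):
    row=P[v]; ok=np.where((np.abs(row[:,2]-.165)<.03)&(np.abs(row[:,0]-.565)<.03))[0]
    if len(ok): L.append([*row[ok[len(ok)//2]], (row[ok[0],0]+row[ok[-1],0])/2, len(ok)])
L=np.array(L);print(L[::4].round(4))
k=np.polyfit(L[:,1],L[:,2],1);print("top z at y=.02,.13:",np.polyval(k,[.02,.08,.139]));k2=np.polyfit(L[2:,1],L[2:,3],1);print("x slope",k2, "yaw",90-np.degrees(np.arctan(k2[0])), "x@.02",np.polyval(k2,.02))
print("tip ymax",P[:, 270][(np.abs(P[:,270,2]-.165)<.03)][:,1].max())
f=P[(P[...,2]>.06)&(P[...,2]<.085)&(P[...,1]>.1)]; print("fulc",f.min(0),f.max(0),len(f))
E
```

```text
[[5.668e-01 1.321e-01 1.689e-01 5.669e-01 7.900e+01]
 [5.658e-01 1.187e-01 1.691e-01 5.657e-01 7.600e+01]
 [5.644e-01 1.044e-01 1.700e-01 5.642e-01 6.000e+01]
 [5.628e-01 8.910e-02 1.686e-01 5.629e-01 5.700e+01]
 [5.616e-01 7.250e-02 1.688e-01 5.613e-01 5.600e+01]
 [5.597e-01 5.440e-02 1.682e-01 5.598e-01 5.300e+01]
 [5.583e-01 3.560e-02 1.699e-01 5.578e-01 5.000e+01]]
top z at y=.02,.13: [0.16924022 0.16893402 0.16863292]
x slope [0.09363796 0.55453247] yaw 84.65053871207546 x@.02 0.5564052267393984
tip ymax 0.13409795005605749
fulc [0.35566018 0.10000233 0.06000583] [0.61118375 0.16661727 0.08499801] 3588
```

Emit:
apply_moves([
  [[-1,0,0.001,0.015,0],[-1,0,0.001,0.035,0],[-1,0,0.001,0.055,0],[-1,0,0.001,0.07,0],[-1,0,0.001,0.078,0],[-1,0,0.001,0.081,0],[-1,0,0.001,0.081,0],[-1,0,0.001,0.081,0],[-1,0,0.001,0.081,0]],
])

```text
t: 11.63
eef_pos: [0.5579, 0.0196, 0.0487]
tool_rot: [0.741, 0.671, 0.001, 0.001]
ft_force: [0.5, 0.2, -4.7]
gripper_width: 0.252
grip_force: 79.1
```

```bash
python3 - <<'E'
from h import *
plan([(.565,.0905,.047,-5.5)])
c=cam("scene");im,d=viewer.grab_frame("scene");P=cloud("scene",d,c)
q=cv2.resize(im[205:325,300:440],None,fx=5,fy=5,interpolation=cv2.INTER_CUBIC);cv2.imwrite("pics/s1.png",q)
E
```

```text
now [0.5579 0.0196 0.0487] yang -5.64 t 11.63 F [ 0.5  0.2 -4.7] w 0.252 j6 0.11
[0.0712, 0.0001, 0.0017, -0.0048] rows>=2
```

View pics/s1.png

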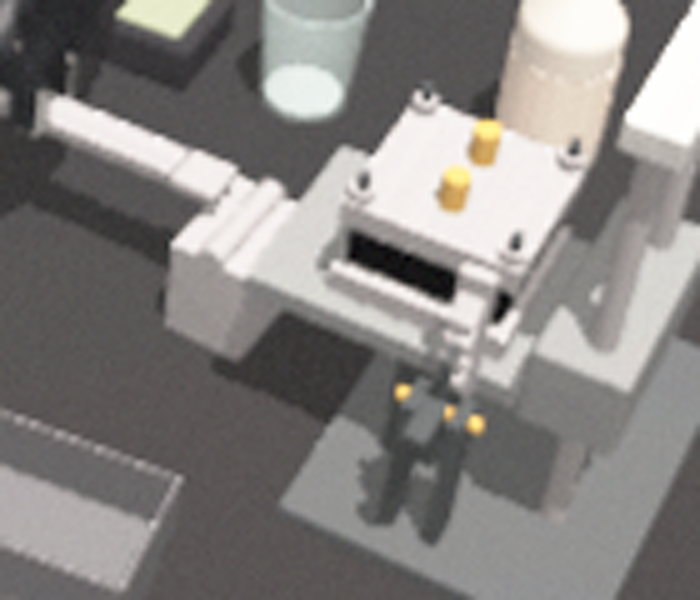

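The scene crop shows the bar's tip at (235,190), just short of the ridge at (240,215) and just over the block, in line with the plate. I insert slowly.

Emit:
apply_moves([
  [[-1,0.007,0,0.001,0],[-1,0.014,0,0.001,0],[-1,0.021,0,0.001,0],[-1,0.028,0,0.001,0],[-1,0.035,0,0.001,0],[-1,0.042,0,0.001,0],[-1,0.049,0,0.001,0],[-1,0.056,0,0.001,0],[-1,0.063,0,0.001,0],[-1,0.071,0,0.001,0],[-1,0.071,0,0.001,0],[-1,0.071,0,0.001,0]],
])

```text
t: 12.68
eef_pos: [0.5639, 0.0909, 0.0466]
tool_rot: [0.741, 0.672, -0.0, 0.0]
ft_force: [-0.7, -1.5, -4.6]
gripper_width: 0.252
grip_force: 79.2
```

Emit:
apply_moves([
  [[-1,0,0,0.001,0],[-1,0,0,0.002,0],[-1,0,0,0.003,0],[-1,0,0,0.003,0]],
])

```text
t: 13.02
eef_pos: [0.5638, 0.0901, 0.0434]
tool_rot: [0.741, 0.671, -0.0, -0.0]
ft_force: [0.4, -0.4, -3.0]
gripper_width: 0.25
grip_force: 79.3
```

Emit:
apply_moves([
  [[-1,0,0,0.001,0],[-1,0,0,0.001,0],[-0.3,0,0,0.001,0],[-0.1,0,0,0.001,0],[0,0,0,0.001,0],[0,0,0,0.001,0],[0,0,0,0.001,0],[0,0,0,0.001,0],[0,0,0,-0.01,0],[0,0,0,-0.03,0],[0,0,0,-0.06,0],[0,0,0,-0.06,0],[-1,0,0,-0.06,0],[-1,0,0,-0.06,0],[-1,0,0,-0.06,0],[-1,0,0,-0.06,0],[-1,0,0,-0.06,0]],
])

```text
t: 14.43
eef_pos: [0.5633, 0.0904, 0.1027]
tool_rot: [0.741, 0.672, -0.001, -0.001]
ft_force: [0.1, 0.9, -0.0]
gripper_width: -0.003
grip_force: 0.0
```

```bash
python3 - <<'E'
from h import *
plan([])
c=cam("scene");im,d=viewer.grab_frame("scene")
a=cv2.resize(im[205:325,290:430],None,fx=4,fy=4,interpolation=cv2.INTER_CUBIC)
cv2.imwrite("pics/s2.png",a)
c=cam("top");im,d=viewer.grab_frame("top");P=cloud("top",d,c)
m=(P[...,2]>.055)&(P[...,2]<.098)&(P[...,0]>.53)&(P[...,0]<.61)&(P[...,1]>-.06)&(P[...,1]<.18)
q=P[m];print(len(q))
for y0 in np.arange(-.05,.18,.02):
    s=q[(q[:,1]>y0)&(q[:,1]<y0+.02)]
    if len(s): print(round(y0+.01,3),len(s),s.mean(0).round(4),np.ptp(s[:,0]).round(3))
cv2.imwrite("pics/t2.png",im)
E
```

```text
now [0.5633 0.0904 0.1027] yang -5.61 t 14.43 F [ 0.1  0.9 -0. ] w -0.003 j6 0.24
320
-0.02 58 [ 0.5534 -0.0179  0.066 ] 0.031
-0.0 60 [5.544e-01 3.000e-04 6.790e-02] 0.028
0.02 68 [0.5566 0.0204 0.0713] 0.028
0.04 58 [0.5587 0.0401 0.074 ] 0.031
0.06 5 [0.5637 0.051  0.0736] 0.013
0.14 25 [0.5435 0.1423 0.0658] 0.016
0.16 33 [0.5468 0.1587 0.0719] 0.015
0.18 13 [0.5476 0.1743 0.0681] 0.01
```

View pics/s2.png

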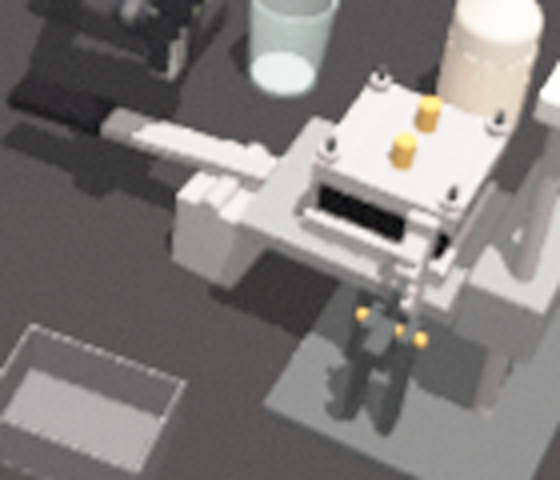

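The bar rests on the fulcrum, tip under the plate, with the handle at about (55,105) sunk slightly as expected (sleeve top z≈0.068 at y=0). Now I move over the handle and press.

Emit:
apply_moves([
  [[-1,-0.04,0,0,0],[-1,-0.08,0,0,0],[-1,-0.09,0,0.02,0],[-1,-0.09,0,0.045,0],[-1,-0.09,0,0.058,0],[-1,-0.09,0,0.063,0],[-1,-0.09,0,0.068,0],[-1,-0.09,0,0.073,0],[-1,-0.09,0,0.078,0],[-1,-0.09,0,0.082,0],[-1,-0.09,0,0.082,0]],
])

```text
t: 15.45
eef_pos: [0.5561, 0.0025, 0.0244]
tool_rot: [0.741, 0.671, 0.002, 0.0]
ft_force: [-4.4, 4.3, 15.8]
gripper_width: -0.001
grip_force: 7.4
```

Emit:
apply_moves([
  [[-1,0,0,0.003,0],[-1,0,0,0.006,0],[-1,0,0,0.009,0],[-1,0,0,0.012,0],[-1,0,0,0.015,0],[-1,0,0,0.018,0],[-1,0,0,0.02,0],[-1,0,0,0.022,0],[-1,0,0,0.022,0],[-1,0,0,0.022,0]],
])

```text
t: 16.28
eef_pos: [0.5601, 0.0032, 0.005]
tool_rot: [0.741, 0.671, 0.005, 0.003]
ft_force: [-3.0, 7.6, 24.6]
gripper_width: 0.004
grip_force: 10.4
```

```bash
cat >> h.py <<'E'
def stack():
    c=cam("top");im,d=viewer.grab_frame("top");P=cloud("top",d,c)
    m=(abs(P[...,0]-.59)<.03)&(abs(P[...,1]-.27)<.03)&(P[...,2]>.15)
    a=np.median(P[m][:,2])
    m=(abs(P[...,0]-.575)<.06)&(P[...,1]>.186)&(P[...,1]<.212)&(P[...,2]>.09)&(P[...,2]<.14)
    print("stack z",a.round(4),"plate z",np.median(P[m][:,2]).round(4));return im,P
E
python3 - <<'E'
from h import *
plan([]);im,P=stack()
D=np.load("top0.npz");c=cam("top");Q=cloud("top",D["d"],c);m=(abs(Q[...,0]-.59)<.03)&(abs(Q[...,1]-.27)<.03)&(Q[...,2]>.15);print(np.median(Q[m][:,2]))
E
```

```text
now [0.5601 0.0032 0.005 ] yang -5.66 t 16.28 F [-3.   7.6 24.6] w 0.004 j6 0.08
stack z 0.1817 plate z 0.1174
0.1702285757865107
```

Emit:
apply_moves([
  [[-1,0,0,0.002,0],[-1,0,0,0.004,0],[-1,0,0,0.006,0],[-1,0,0,0.008,0],[-1,0,0,0.008,0],[-1,0,0,0.008,0]],
])

```text
t: 16.83
eef_pos: [0.5614, 0.003, -0.0019]
tool_rot: [0.741, 0.671, 0.006, 0.004]
ft_force: [-2.4, 5.4, 29.2]
gripper_width: 0.003
grip_force: 12.5
```

```bash
python3 - <<'E'
from h import *
plan([]);im,P=stack()
E
```

```text
now [ 0.5614  0.003  -0.0019] yang -5.66 t 16.83 F [-2.4  5.4 29.2] w 0.003 j6 0.08
stack z 0.1852 plate z 0.1206
```

Lift is about 15 mm, so the pawl should have clicked. I release slowly and check.

Emit:
apply_moves([
  [[-1,0,0,-0.003,0],[-1,0,0,-0.006,0],[-1,0,0,-0.009,0],[-1,0,0,-0.012,0],[-1,0,0,-0.02,0],[-1,0,0,-0.04,0],[-1,0,0,-0.08,0],[-1,0,0,-0.1,0],[-1,0,0,-0.1,0]],
])

```text
t: 17.63
eef_pos: [0.5585, 0.0013, 0.0968]
tool_rot: [0.741, 0.672, 0.004, 0.003]
ft_force: [0.5, -0.2, -0.4]
gripper_width: 0.002
grip_force: 0.0
```

```bash
python3 - <<'E'
from h import *
plan([]);im,P=stack()
m=(P[...,2]>.02)&(P[...,2]<.098)&(P[...,0]>.52)&(P[...,0]<.61)&(P[...,1]>-.06)&(P[...,1]<.19)
q=P[m]
for y0 in np.arange(-.05,.18,.02):
    s=q[(q[:,1]>y0)&(q[:,1]<y0+.02)]
    if len(s): print(round(y0+.01,3),len(s),s.mean(0).round(4),s[:,0].min().round(3),s[:,0].max().round(3))
im,d=viewer.grab_frame("scene");cv2.imwrite("pics/s3.png",cv2.resize(im[195:325,270:430],None,fx=4,fy=4,interpolation=cv2.INTER_CUBIC))
E
```

```text
now [0.5585 0.0013 0.0968] yang -5.6 t 17.63 F [ 0.5 -0.2 -0.4] w 0.002 j6 0.08
stack z 0.1818 plate z 0.1169
0.1 14 [0.5631 0.1079 0.0691] 0.554 0.575
0.12 76 [0.575  0.1223 0.0681] 0.554 0.603
0.14 165 [0.5699 0.1401 0.0693] 0.536 0.608
0.16 153 [0.5725 0.1598 0.0765] 0.538 0.608
0.18 93 [0.5681 0.1772 0.0819] 0.542 0.608
```

View pics/s3.png

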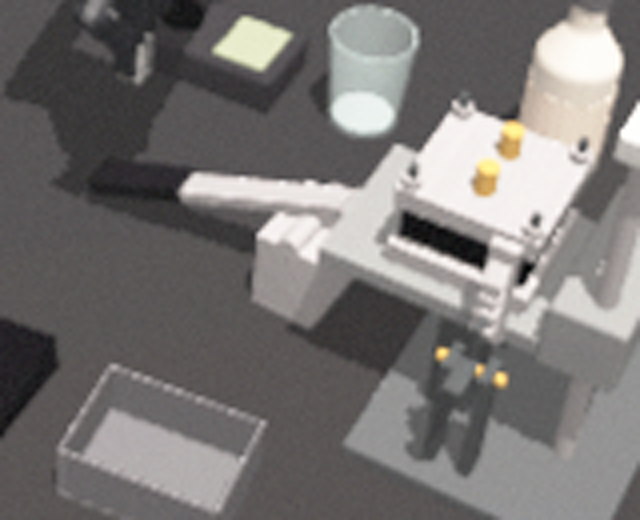

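The pawl holds the fixture (stack up 11.6 mm), and the bar is tilted with its tip still under the plate. The handle is at (130,180), and the yaw is unchanged. I re-grasp near mid-bar, allowing for the tilt (underside ≈ 0.056 there).

Emit:
apply_moves([
  [[0,0.03,-0.002,0,0],[0,0.065,-0.004,0,0],[0,0.092,-0.004,0,0],[0,0.092,-0.004,0.01,0],[0,0.092,-0.004,0.03,0],[0,0.092,-0.004,0.05,0],[0,0.092,-0.004,0.066,0],[0,0.092,-0.004,0.076,0],[0,0.092,-0.004,0.082,0],[0,0.092,-0.004,0.082,0]],
])

```text
t: 18.57
eef_pos: [0.5587, 0.0925, 0.0077]
tool_rot: [0.741, 0.672, -0.002, -0.001]
ft_force: [-0.1, -0.3, 0.2]
gripper_width: 0.502
grip_force: 0.0
```

```bash
python3 - <<'E'
from h import *
plan([]);stack()
c=cam("wrist");im,d=viewer.grab_frame("wrist");P=cloud("wrist",d,c)
for v in range(60,300,20):
    r=P[v]; m=np.where((im[v].min(1)>175)&(abs(r[:,0]-.565)<.03)&(r[:,2]<.1))[0]
    if len(m): print(v,m[0],m[-1],r[m[len(m)//2]].round(4))
E
```

```text
now [0.5587 0.0925 0.0077] yang -5.63 t 18.57 F [-0.1 -0.3  0.2] w 0.502 j6 0.24
stack z 0.1819 plate z 0.1174
60 242 338 [0.5725 0.1801 0.0963]
80 230 336 [0.5704 0.1758 0.0937]
100 207 352 [0.5691 0.171  0.0915]
120 207 353 [0.5689 0.1656 0.0906]
140 202 357 [0.5687 0.1598 0.0886]
160 202 359 [0.5688 0.1535 0.0865]
180 209 355 [0.5685 0.1465 0.083 ]
200 209 354 [0.5676 0.1392 0.0811]
220 255 319 [0.568  0.1307 0.0777]
240 257 318 [0.5676 0.1216 0.0746]
260 259 317 [0.5668 0.1112 0.0705]
280 270 316 [0.5681 0.0999 0.0669]
```

Emit:
apply_moves([
  [[0,0,0.004,-0.003,0],[0,0,0.008,-0.004,0],[0,0,0.008,-0.004,0],[-0.2,0,0.008,-0.004,0],[-1,0,0.008,-0.004,0],[-1,0,0.008,-0.004,0],[-1,0,0.008,-0.004,0],[-1,0,0.008,-0.004,0],[-1,0,0.008,-0.004,0],[-1,0,0.008,-0.004,0]],
], force=60)

```text
t: 19.5
eef_pos: [0.5668, 0.0918, 0.0141]
tool_rot: [0.74, 0.672, -0.001, -0.0]
ft_force: [-4.0, -0.8, 5.9]
gripper_width: 0.267
grip_force: 57.6
```

Gripped. I draw straight out, sinking slightly to free the tip.

Emit:
apply_moves([
  [[-1,-0.005,0,0.0005,0],[-1,-0.01,0,0.001,0],[-1,-0.016,0,0.002,0],[-1,-0.022,0,0.003,0],[-1,-0.029,0,0.004,0],[-1,-0.036,0,0.005,0],[-1,-0.043,0,0.005,0],[-1,-0.05,0,0.005,0],[-1,-0.055,0,0.004,0],[-1,-0.06,0,0.003,0],[-1,-0.06,0,0.003,0],[-1,-0.06,0,0.003,0],[-1,-0.06,0,0.003,0]],
])

```text
t: 20.58
eef_pos: [0.5624, 0.0326, 0.0107]
tool_rot: [0.741, 0.672, 0.0, 0.0]
ft_force: [0.2, 0.4, -4.3]
gripper_width: 0.261
grip_force: 58.5
```

```bash
python3 - <<'E'
from h import *
plan([]);stack()
c=cam("wrist");im,d=viewer.grab_frame("wrist");P=cloud("wrist",d,c)
for v in range(20,300,20):
    r=P[v]; m=np.where((im[v].min(1)>175)&(abs(r[:,0]-.565)<.03)&(r[:,2]<.115))[0]
    if len(m): print(v,m[0],m[-1],r[m[len(m)//2]].round(4))
im,d=viewer.grab_frame("scene");cv2.imwrite("pics/s4.png",cv2.resize(im[195:325,270:430],None,fx=4,fy=4,interpolation=cv2.INTER_CUBIC))
E
```

```text
now [0.5624 0.0326 0.0107] yang -5.62 t 20.58 F [ 0.2  0.4 -4.3] w 0.261 j6 0.14
stack z 0.1818 plate z 0.117
20 174 342 [0.5679 0.1301 0.0968]
40 175 342 [0.5675 0.1262 0.0938]
60 211 317 [0.5683 0.1215 0.0929]
80 214 316 [0.568  0.1166 0.0918]
100 226 306 [0.5677 0.1115 0.0897]
120 228 305 [0.567  0.1059 0.0885]
140 231 305 [0.5669 0.0998 0.0854]
160 234 305 [0.5667 0.0931 0.082 ]
180 237 304 [0.5659 0.0858 0.0792]
200 239 304 [0.5658 0.0781 0.0775]
220 242 303 [0.5652 0.0689 0.0729]
240 245 303 [0.5646 0.0594 0.07  ]
260 248 302 [0.5639 0.0485 0.0658]
280 252 252 [0.5523 0.0374 0.0612]
```

View pics/s4.png

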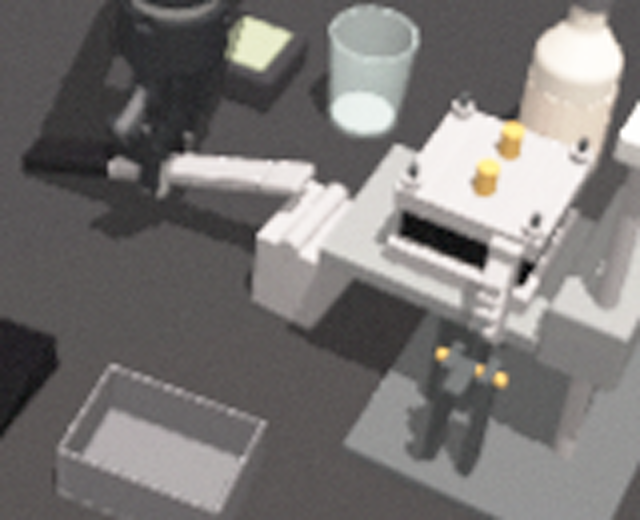

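The bar is clear of the plate, its tip at (310,180) short of the ridge. The fixture is up on the pawl and the fulcrum is unmoved. Next I carry the bar back to the mat.

```bash
python3 - <<'E'
from h import *
plan([(.556,.02,.13,-5.5),(.53,-.07,.13,-32),(.50,-.19,.13,-59),(.488,-.302,.13,-84.5)])
E
```

```text
now [0.5623 0.0327 0.0106] yang -5.59 t 20.73 F [-0.1  0.2 -4.3] w 0.267 j6 0.14
[-0.0133, -0.005, -0.1194, -0.0032] rows>=3
[-0.0921, -0.0173, -0.0, 0.925] rows>=4
[-0.1177, 0.0381, -0.0, 0.9425] rows>=4
[-0.068, 0.0898, -0.0, 0.8901] rows>=4
```

Emit:
apply_moves([
  [[-1,-0.005,-0.001,-0.01,0],[-1,-0.01,-0.003,-0.035,0],[-1,-0.013,-0.005,-0.065,0],[-1,-0.013,-0.005,-0.09,0],[-1,-0.013,-0.005,-0.11,0],[-1,-0.013,-0.005,-0.119,0],[-1,-0.013,-0.005,-0.119,0]],
])

```text
t: 21.32
eef_pos: [0.5575, 0.0199, 0.1324]
tool_rot: [0.741, 0.672, 0.002, 0.002]
ft_force: [0.8, -0.1, -4.4]
gripper_width: 0.264
grip_force: 58.6
```

Emit:
apply_moves([
  [[-1,-0.01,-0.002,0,0.12],[-1,-0.027,-0.005,0,0.3],[-1,-0.045,-0.009,0,0.5],[-1,-0.065,-0.012,0,0.7],[-1,-0.08,-0.015,0,0.85],[-1,-0.092,-0.017,0,0.925],[-1,-0.092,-0.017,0,0.925]],
])

```text
t: 21.9
eef_pos: [0.5285, -0.0717, 0.1283]
tool_rot: [0.876, 0.483, -0.001, -0.001]
ft_force: [-0.1, 0.4, -4.4]
gripper_width: 0.263
grip_force: 58.5
```

Emit:
apply_moves([
  [[-1,-0.015,0.005,0,0.12],[-1,-0.036,0.012,0,0.3],[-1,-0.06,0.019,0,0.5],[-1,-0.085,0.027,0,0.7],[-1,-0.105,0.034,0,0.87],[-1,-0.118,0.038,0,0.942],[-1,-0.118,0.038,0,0.942]],
])

```text
t: 22.48
eef_pos: [0.4989, -0.1919, 0.1289]
tool_rot: [0.964, 0.265, -0.001, 0.0]
ft_force: [0.5, -1.1, -4.5]
gripper_width: 0.269
grip_force: 58.6
```

Emit:
apply_moves([
  [[-1,-0.008,0.01,0,0.12],[-1,-0.02,0.027,0,0.3],[-1,-0.035,0.046,0,0.5],[-1,-0.05,0.066,0,0.7],[-1,-0.062,0.082,0,0.83],[-1,-0.068,0.09,0,0.89],[-1,-0.068,0.09,0,0.89],[-1,-0.068,0.09,0,0.89]],
])

```text
t: 23.15
eef_pos: [0.4874, -0.3011, 0.129]
tool_rot: [0.999, 0.048, -0.0, -0.001]
ft_force: [0.2, -0.4, -4.5]
gripper_width: 0.267
grip_force: 58.6
```

```bash
python3 - <<'E'
from h import *
plan([(.488,-.302,.01,-84.5)])
c=cam("wrist");im,d=viewer.grab_frame("wrist");P=cloud("wrist",d,c)
for v in range(0,300,20):
    r=P[v]; m=np.where((im[v].min(1)>170)&(abs(r[:,1]+.3)<.04)&(r[:,2]>.1))[0]
    if len(m): print(v,m[0],m[-1],r[m[len(m)//2]].round(4))
E
```

```text
now [ 0.4874 -0.3011  0.129 ] yang -84.51 t 23.15 F [ 0.2 -0.4 -4.5] w 0.267 j6 0.9
[0.0005, 0.0009, 0.119, -0.0004] rows>=3
0 202 318 [ 0.5897 -0.2884  0.2156]
20 197 317 [ 0.5854 -0.2888  0.2156]
40 208 316 [ 0.5816 -0.2895  0.2129]
60 211 315 [ 0.5771 -0.2901  0.2118]
80 202 315 [ 0.5724 -0.2906  0.2091]
100 226 308 [ 0.5673 -0.2918  0.207 ]
120 228 305 [ 0.5616 -0.2923  0.2053]
140 231 305 [ 0.5556 -0.293   0.203 ]
160 234 304 [ 0.5491 -0.2939  0.2014]
180 236 304 [ 0.5418 -0.2948  0.1982]
200 239 304 [ 0.5337 -0.2962  0.1945]
220 242 303 [ 0.5253 -0.2973  0.1921]
240 245 303 [ 0.5156 -0.2985  0.1883]
260 247 305 [ 0.5049 -0.2999  0.1845]
280 252 301 [ 0.4925 -0.2988  0.1799]
```

The bar sits over the mat with its tip up by 20°. I lower it until the handle end touches, then press on with a light grip so it turns flat between the pads.

Emit:
apply_moves([
  [[-1,0,0,0.03,0],[-1,0,0,0.06,0],[-1,0,0,0.085,0],[-1,0,0,0.103,0],[-1,0,0,0.112,0],[-1,0,0,0.116,0],[-1,0,0,0.116,0]],
])

```text
t: 23.78
eef_pos: [0.4876, -0.3014, 0.0133]
tool_rot: [0.999, 0.048, -0.0, -0.0]
ft_force: [0.2, -0.7, -3.2]
gripper_width: 0.266
grip_force: 58.6
```

Emit:
apply_moves([
  [[-1,0,0,0.003,0],[-1,0,0,0.006,0],[-1,0,0,0.009,0],[-1,0,0,0.012,0],[-1,0,0,0.015,0],[-1,0,0,0.018,0],[-1,0,0,0.018,0]],
], force=25)

```text
t: 24.37
eef_pos: [0.4881, -0.3027, -0.0043]
tool_rot: [0.999, 0.047, 0.001, 0.001]
ft_force: [3.6, -0.9, 0.9]
gripper_width: 0.265
grip_force: 56.5
```

Emit:
apply_moves([
  [[-1,0,0,0.003,0],[-1,0,0,0.006,0],[-1,0,0,0.009,0],[-1,0,0,0.012,0],[-1,0,0,0.015,0],[-1,0,0,0.017,0],[-1,0,0,0.019,0],[-1,0,0,0.019,0]],
], force=25)

```text
t: 25.03
eef_pos: [0.4869, -0.3018, -0.0241]
tool_rot: [0.999, 0.047, -0.001, -0.001]
ft_force: [3.2, 0.3, 1.1]
gripper_width: 0.266
grip_force: 56.2
```

```bash
python3 - <<'E'
from h import *
plan([])
c=cam("wrist");im,d=viewer.grab_frame("wrist");P=cloud("wrist",d,c)
for v in range(0,280,30):
    r=P[v]; m=np.where((im[v].min(1)>210)&(abs(r[:,1]+.3)<.04))[0]
    if len(m): print(v,m[0],m[-1],r[m[len(m)//2]].round(4))
E
```

```text
now [ 0.4869 -0.3018 -0.0241] yang -84.6 t 25.03 F [3.2 0.3 1.1] w 0.266 j6 0.9
0 233 317 [ 0.5981 -0.292   0.0335]
30 234 315 [ 0.5898 -0.2927  0.0321]
60 235 312 [ 0.5806 -0.2933  0.0325]
90 243 307 [ 0.5711 -0.2945  0.0313]
120 245 306 [ 0.5609 -0.2958  0.0316]
150 246 305 [ 0.55   -0.2968  0.0311]
180 247 304 [ 0.5378 -0.2979  0.0275]
210 248 303 [ 0.525  -0.2991  0.0267]
240 249 302 [ 0.5113 -0.3004  0.0262]
270 252 301 [ 0.4967 -0.3022  0.0257]
```

Nearly flat (about 4.5°). I lower 2 mm more, open, and rise clear.

Emit:
apply_moves([
  [[-1,0,0,0.002,0],[-1,0,0,0.002,0],[-0.4,0,0,0.002,0],[-0.2,0,0,0,0],[0,0,0,0,0],[0.1,0,0,0,0],[0.1,0,0,0,0],[0.1,0,0,0,0],[0.1,0,0,-0.01,0],[0.1,0,0,-0.03,0],[0.1,0,0,-0.06,0],[0.1,0,0,-0.1,0],[0.1,0,0,-0.14,0],[0.1,0,0,-0.18,0],[0.1,0,0,-0.2,0],[0.1,0,0,-0.2,0]],
])

```text
t: 26.42
eef_pos: [0.4901, -0.304, 0.1835]
tool_rot: [0.999, 0.047, 0.005, 0.004]
ft_force: [0.5, -0.4, -0.4]
gripper_width: 0.552
grip_force: 0.0
```

```bash
python3 - <<'E'
from h import *
plan([]);_,T=stack()
c=cam("wrist");im,d=viewer.grab_frame("wrist");P=cloud("wrist",d,c);cv2.imwrite("pics/w5.png",im)
for v in range(0,420,20):
    r=P[v]; m=np.where((abs(r[:,1]+.302)<.03)&(r[:,2]>.0115)&(r[:,2]<.05))[0]
    if len(m)>3: print(v,m[0],m[-1],r[m[len(m)//2]].round(4),im[v,m[len(m)//2]])
f=T[(T[...,2]>.055)&(T[...,2]<.09)&(T[...,1]>.11)&(T[...,1]<.185)&(abs(T[...,0]-.57)<.06)];print("fulc",f.min(0),f.max(0),"start ~x .532-.609 y .120-.180")
E
```

```text
now [ 0.4901 -0.304   0.1835] yang -84.6 t 26.42 F [ 0.5 -0.4 -0.4] w 0.552 j6 0.9
stack z 0.1818 plate z 0.1175
80 260 289 [ 0.5969 -0.2934  0.0166] [255 255 255]
100 261 289 [ 0.5779 -0.2952  0.0163] [255 255 255]
120 264 286 [ 0.5582 -0.297   0.0167] [255 255 255]
140 264 285 [ 0.5378 -0.2989  0.0158] [255 255 255]
160 264 285 [ 0.5164 -0.3009  0.0147] [255 255 255]
180 265 285 [ 0.4944 -0.3029  0.0152] [255 255 255]
200 265 285 [ 0.472  -0.305   0.0174] [255 255 255]
220 265 285 [ 0.448  -0.3072  0.0166] [255 255 255]
240 263 287 [ 0.4246 -0.3106  0.0194] [86 85 86]
260 263 287 [ 0.3989 -0.3118  0.0196] [91 89 90]
280 263 287 [ 0.3725 -0.3142  0.02  ] [86 82 85]
fulc [0.53763389 0.12619478 0.05564152] [0.61187922 0.18449813 0.07956547] start ~x .532-.609 y .120-.180
```

View pics/w5.png

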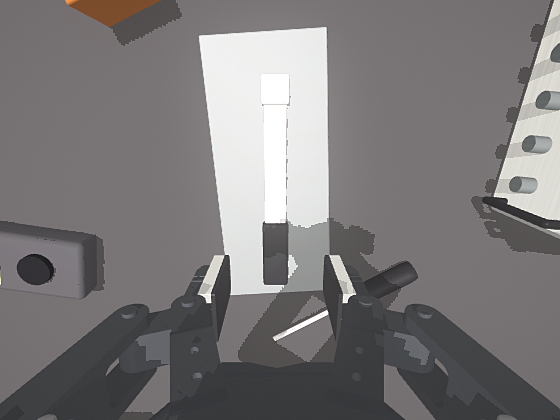

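The bar lies flat on the mat, tip at (275,75), handle end at (275,284), sleeve up (tops at 16 and 20 mm). The pawl holds the fixture, and the fulcrum is within a few millimetres of where it started. I hand in.

```bash
python3 -c "
from workcell import job
print(job.close_job())"
```

```text
the job is handed in; nothing more can be done
None
```

I handed in the job with the fixture up one notch on its pawl (measured lift about 11.6 mm), the bar lying flat on the mat sleeve up, and the fulcrum block within about 5 mm of where it started; the hand-in returned no verdict.

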